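# Make the dry bead bath ready: tip in the balls, pile the dishes, set the dial

## Robot

A 7-joint arm with a two-finger parallel gripper is mounted at the origin on a cart in front of the work surface, level with it; the furniture and walls round the work are solid. World frame = base frame: x ahead of the robot, y to its left, z up, the work surface at z = 0. Lengths are in m, angles in degrees, forces in N, time in s.
With the tool pointing down it reaches from about 0.425 to 0.925 m from the base axis. Payload 6.8 kg.
Tool frame: the origin (TCP) lies at the very end of the fingers, on their centre line; the grasp point (between the pads) lies 19 mm behind it; z points along the fingers, y is the line along which they close (so a half turn about z gives the same grasp; the last joint's range is limited). The gripper opens to 88 mm and grips with 3 to 60 N. Pads are 20 mm wide; open, the fingers measure 115 mm over their backs; the gripper's body (75 mm by 178 mm) begins 61 mm behind the grasp point.
Start: joints at [61.645, 27.33, 1.283, 89.118, -0.659, 63.558, -4.761], TCP at [0.255, -0.625, 0.223] pointing down, gripper open.
Joint ranges: [-169.35, 169.35], [-19.33, 120.38], [-80.79, 83.38], [13.8, 139.57], [-78.32, 258.32], [9.67, 109.79], [-169.56, 169.56]. Speed limits (degrees/s): [136.94, 136.94, 180, 180, 180, 180, 180].

## Interface

Orientations are given as a 3x3 rotation matrix whose columns are the frame's x, y, z axes.
In Python, from plant import env, viewer, order gives the robot as it stands.
- The arm moves only by the tool jog_arm, never from a script. Its argument "motion" is a list of rows, each a list of 4 numbers: the shift along the tool's x, y, z in mm, then the turn about the tool's z in rad. In form: [[tx, ty, tz, twist], ...]. A call has 1 to 20 rows; each row shifts and turns the commanded pose from where the row before left it, along the tool's axes as they then stand; what a row does not reach is not made up. A row lasts 1/8 s, in which the tool goes at most 62.5 mm and 10.7 degrees, less where a joint would pass 70% of its speed; a pose out of reach is approached as far as the arm can. A call is refused whole if a number of a shift passes 62.5 or a number of a turn 0.188, either way. A call with a gripper value outside its range is refused whole. "grip" is the opening, from -1 (shut) to 1 (fully open), set as the call begins (left out, the last holds). The fingers move at their own pace and stop on an object; the grip force is fixed at half the most. Time passes only in rows, so rows that do not move let the fingers close. It gives the time, the measured TCP pose, the force, the opening and the grip force at its end, in the units of the state.
- env.get_state(): the state, without advancing time (a new reading comes with each control period).
- viewer.grab_frame(name): name is "scene" or "side" or "wrist"; returns a dict with "frame" (420x560x3 uint8, red, green, blue), "z_map" (420x560 float32, m along the optical axis (not along the pixel's ray), 0 where there is no reading), "intrinsics" (3x3 intrinsics, pixels), "cam_to_world" (4x4, takes a point from camera to world coordinates); the wrist camera has in their place "hand_eye" (4x4, takes a point from camera to tool coordinates, whose origin is the TCP and whose axes are the flange's). Camera axes: x right, y down, z forward; pixel columns grow to the right and rows downward; lengths in m; the calibration is good to about 2 mm. A picture is of the moment at which its call begins: read the wrist's pose just before it.
- order.sign_off(): hands the job in; it is judged then, once.
The state is a dict: "time_s": time; "joint_pos": joint angles; "dq": joint speeds; "joint_torque": joint torques, N m; "tcp_pos": TCP position; "tcp_rot": TCP orientation; "ft_force": force on the tool from outside, world axes, zero at the start; "ft_torque": the same for the moment, N m; "gripper_width": finger opening in m; "finger_force": force on a finger pad.
Only numpy, scipy, OpenCV 4.12 (cv2) and the standard library are available. Lean on these libraries where they do the work, as an engineer would, in place of code of your own. Each camera call takes 0.05 s, during which the arm holds its last target. There are 200 camera calls.

## Task

Get the dry bead bath ready: carry the scoop level to the bath, bring its lip down close over the well and only then tip all the metal balls out of it into the well, so that none drops from high up or bounces out, and put the empty scoop back upright on the bench. Stack all the round culture dishes lying on the bench squarely in one straight pile centred on the bath's round warming plate, and only when balls and dishes are loaded turn the dial to 4, the orange mark. Leave everything else on the bench where it is.

Things in the scene. Friction and masses are not known exactly. Their poses are not given: they have to be found in the camera images.
- bath: Dry bead bath, fixed white bench appliance, 200 (x) x 280 (y) mm. Origin: centre of its underside; -x is its front (robot side), +y its left, z up. Left half (y 0 to 140 mm): open ball well. Right half (y -140 to 0): block, top 58 mm above the bench, with the round warming plate at the back and the dial in front
- well (a point): centre of the well's mouth, at rim height (70 mm above the bench); bath frame 0, 70, 70 mm. Well inside: 180 mm along the bath's x (-90 to 90) by 120 mm along y (10 to 130), walls 10 mm, inner floor 25 mm above the bench
- plate (a point): centre of the top of the round dark warming plate with a bright inner disc (76 mm across, top 60 mm above the bench, 2 mm above the block), where the pile of dishes belongs; bath frame 45, -75, 60 mm
- dial (a joint): black temperature dial, rad: 0 at the stop, grows clockwise seen from above, to 1.75. Scale numbers 0 to 5 lie 0.35 rad apart, each marked by as many dots (4 = 1.40 rad, marked in orange, the rest black). The white line on its grip bar points at the set number; at 0.875 rad it points along the bath's +x. Stiff (0.05 N m), stays where left
- dial_grip (a point): on the dial's axis, in its grip bar, which is 42 mm long, 12 mm wide, 28 mm high; its top is 10 mm above this point, the dial's round base (radius 22.5 mm) 18 mm below. x axis: along the bar towards the white line; z up. Bath frame -56, -75, 85 mm
- scoop: loose blue pouring scoop holding the balls, 111 x 80 mm, 70 to 120 g. Origin: underside below the bowl; x axis to its back wall, z up. Flat floor 3 mm thick from x -25 to 48 mm, side and back walls 32 mm high (outer faces y +-40, x 51 mm). Towards -x the floor rises as a 20 degree ramp to the open lip
- lip (a point): middle of the scoop's pouring lip (scoop frame -60, 0, 16 mm)
- bowl (a point): middle of the scoop's bowl (scoop frame -5, 0, 12 mm)
- handle (a point): grip point on the scoop's black handle bar (scoop frame 12, 0, 80 mm). The bar, 14 mm wide and 14 mm high, runs along the scoop's x (-25 to 60 mm) above the middle of the bowl, centre line 80 mm above the underside, open underneath and carried by a post at the back wall (x 50 to 60)
- ball_0: bright aluminium ball, 24 mm across, 18 g, origin at its centre; starts in the scoop; may be absent (3 to 6 are present)
- ball_1: bright aluminium ball, 24 mm across, 18 g, origin at its centre; starts in the scoop; may be absent (3 to 6 are present)
- ball_2: bright aluminium ball, 24 mm across, 18 g, origin at its centre; starts in the scoop; may be absent (3 to 6 are present)
- ball_3: bright aluminium ball, 24 mm across, 18 g, origin at its centre; starts in the scoop; may be absent (3 to 6 are present)
- ball_4: bright aluminium ball, 24 mm across, 18 g, origin at its centre; starts in the scoop; may be absent (3 to 6 are present)
- ball_5: bright aluminium ball, 24 mm across, 18 g, origin at its centre; starts in the scoop; may be absent (3 to 6 are present)
- dish_0: round closed culture dish, white with a red band and red top disc, 60 mm across, 18 mm high, 30 g, flat top and bottom; origin: centre of its underside; starts on the bench; may be absent (2 to 4 are present)
- dish_1: round closed culture dish, white with a red band and red top disc, 60 mm across, 18 mm high, 30 g, flat top and bottom; origin: centre of its underside; starts on the bench; may be absent (2 to 4 are present)
- dish_2: round closed culture dish, white with a red band and red top disc, 60 mm across, 18 mm high, 30 g, flat top and bottom; origin: centre of its underside; starts on the bench; may be absent (2 to 4 are present)
- dish_3: round closed culture dish, white with a red band and red top disc, 60 mm across, 18 mm high, 30 g, flat top and bottom; origin: centre of its underside; starts on the bench; may be absent (2 to 4 are present)
- small_bottle: bystander: amber screw-cap bottle, 40x40x75 mm, origin at the centre of its underside; leave alone
- blue_tape: bystander: roll of blue tape lying flat, 73x73x19 mm, origin at the centre of its underside; leave alone
- lab_timer: bystander: small white timer, 66x66x18 mm, origin at the centre of its underside; leave alone

How it is judged (in metres and radians):
On the way, in this order (a step that is already met when the one before it is completed fails the run):
1. the scoop is tipped (over 14 degrees) with its lip over the well and less than 5 cm above the rim (angle between scoop's own z axis and vertical above 0.25 rad and x of lip in the frame of bath between -0.1 and 0.1 m and y of lip in the frame of bath between 0 and 0.14 m and z of lip in the frame of bath below 0.12 m), for 0.05 s.
2. all balls are in the well and all dishes piled on the warming plate (x of ball_0 in the frame of bath between -0.092 and 0.092 m and y of ball_0 in the frame of bath between 0.008 and 0.132 m and z of ball_0 in the frame of bath between 0.025 and 0.067 m and x of ball_1 in the frame of bath between -0.092 and 0.092 m and y of ball_1 in the frame of bath between 0.008 and 0.132 m and z of ball_1 in the frame of bath between 0.025 and 0.067 m and x of ball_2 in the frame of bath between -0.092 and 0.092 m and y of ball_2 in the frame of bath between 0.008 and 0.132 m and z of ball_2 in the frame of bath between 0.025 and 0.067 m and x of ball_3 in the frame of bath between -0.092 and 0.092 m and y of ball_3 in the frame of bath between 0.008 and 0.132 m and z of ball_3 in the frame of bath between 0.025 and 0.067 m and x of ball_4 in the frame of bath between -0.092 and 0.092 m and y of ball_4 in the frame of bath between 0.008 and 0.132 m and z of ball_4 in the frame of bath between 0.025 and 0.067 m and x of ball_5 in the frame of bath between -0.092 and 0.092 m and y of ball_5 in the frame of bath between 0.008 and 0.132 m and z of ball_5 in the frame of bath between 0.025 and 0.067 m and horizontal distance between each of dish_0, dish_1, dish_2, dish_3 and plate below 0.008 m and angle between each of dish_0, dish_1, dish_2, dish_3's own z axis and vertical below 0.08 rad and z of each of dish_0, dish_1, dish_2, dish_3 in the frame of bath above 0.055 m and linear speed of each of dish_0, dish_1, dish_2, dish_3 below 0.03 m/s), for 0.2 s.
3. the dial is turned to 4 (value of joint dial between 1.28 and 1.52 rad), for 0.2 s.
At the end, for the whole second after the job is handed in: every ball lies in the well below the rim; every dish lies flat in one pile on the warming plate, each centred within 8 mm of its centre; the dial stands at 4 (1.40 rad, within 0.12); the scoop stands upright on the bench; all at rest (all of step 2 and all of step 3 and angle between scoop's own z axis and vertical below 0.1 rad and height (world z) of scoop below 0.008 m and linear speed of scoop below 0.03 m/s); the robot touches nothing.
It fails at once if a ball leaves the scoop while the ball is more than 5 cm above the well's rim ((distance between ball_0 and bowl above 0.085 m and height (world z) of ball_0 above 0.12 m) or (distance between ball_1 and bowl above 0.085 m and height (world z) of ball_1 above 0.12 m) or (distance between ball_2 and bowl above 0.085 m and height (world z) of ball_2 above 0.12 m) or (distance between ball_3 and bowl above 0.085 m and height (world z) of ball_3 above 0.12 m) or (distance between ball_4 and bowl above 0.085 m and height (world z) of ball_4 above 0.12 m) or (distance between ball_5 and bowl above 0.085 m and height (world z) of ball_5 above 0.12 m)).
It fails at once if a bystander is moved more than 3 cm or the bottle is knocked over (distance of any of small_bottle, blue_tape, lab_timer from where it was at the start of the episode above 0.03 m or angle between small_bottle's own z axis and vertical above 0.5 rad).
Of ball_0, ball_1, ball_2, ball_3, ball_4, ball_5 only 3 to 6 are there at a start; the rules pass over those that are not, and their reading is None.
Of dish_0, dish_1, dish_2, dish_3 only 2 to 4 are there at a start; the rules pass over those that are not, and their reading is None.
At some moment in a run one of dish_0, dish_1, dish_2, dish_3 may be knocked a few centimetres aside while the robot is not near it.
It also fails if it takes over 210 s, if anything falls off the work surface, if the arm or the gripper's body presses on something with over 40 N, if the wrist force passes 120 N, or if a joint passes its speed limit or range.

## Working session

There is one attempt and no reset: what is moved stays moved. The work goes in short steps, Python scripts to look and compute and a tool call to move; the robot and the scene stay as the last step left them, time stands still between calls to the robot, and variables do not carry over. Pictures are saved under pics/ and viewed, at most 14 in all, crops included, and the job is handed in when it is done.

Besides the shell and the picture viewer there is one more tool, called as name([rows], argument=value, ...), one row to a line, values as JSON. jog_arm: Moves the arm, as the interface text tells. Its arguments: {"type":"object","properties":{"motion":{"type":"array","items":{"type":"array","items":{"type":"number"}}},"grip":{"type":"number"}},"required":["motion"]}

```bash
mkdir -p pics; ls
python3 - <<'E'
from plant import env, viewer, order
import cv2,numpy as np
s=env.get_state();print({k:np.round(v,3) for k,v in s.items()})
for n in("scene","side"):
    g=viewer.grab_frame(n);cv2.imwrite(f"pics/{n}0.png",g["frame"][:,:,::-1]);np.savez(f"pics/{n}0.npz",**g)
    print(n,np.round(g["cam_to_world"],3),g["intrinsics"])
E
```

```text
pics
{'time_s': np.float64(0.0), 'joint_pos': array([61.645, 27.375,  1.281, 89.176, -0.657, 63.558, -4.763]), 'dq': array([ 0.017, -0.003,  0.001, -0.063, -0.021,  0.067,  0.093]), 'joint_torque': array([-0.0000e+00, -5.8286e+01,  1.5340e+00, -2.7261e+01, -5.4000e-02,
        1.7000e-02,  0.0000e+00]), 'tcp_pos': array([ 0.254, -0.625,  0.222]), 'tcp_rot': array([[ 0.926,  0.377, -0.001],
       [ 0.377, -0.926,  0.002],
       [-0.   , -0.002, -1.   ]]), 'ft_force': array([ 0.288,  0.1  , -0.097]), 'ft_torque': array([ 0.027, -0.018,  0.029]), 'finger_force': np.float64(0.0), 'gripper_width': np.float64(0.088)}
scene [[-0.896 -0.233  0.379  0.023]
 [-0.444  0.492 -0.749  1.135]
 [-0.012 -0.839 -0.544  0.901]
 [ 0.     0.     0.     1.   ]] [[457.54275333   0.         281.85881799]
 [  0.         457.54275333 211.53379794]
 [  0.           0.           1.        ]]
side [[ 0.329  0.82  -0.469  1.077]
 [ 0.944 -0.277  0.177 -0.169]
 [ 0.015 -0.501 -0.865  1.013]
 [ 0.     0.     0.     1.   ]] [[411.01885111   0.         278.64420449]
 [  0.         411.01885111 206.43334738]
 [  0.           0.           1.        ]]
```

View pics/scene0.png

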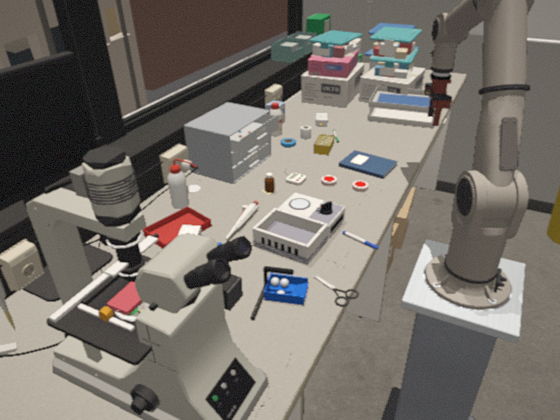

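View pics/side0.png

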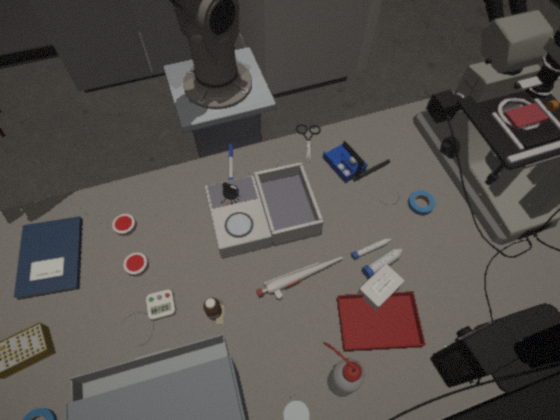

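```bash
cat > h.py <<'E'
import numpy as np,cv2
def pts(g,key="cam_to_world",T=None):
    z=g["z_map"];K=g["intrinsics"];v,u=np.mgrid[:z.shape[0],:z.shape[1]]
    p=np.stack([(u-K[0,2])/K[0,0]*z,(v-K[1,2])/K[1,1]*z,z,np.ones_like(z)],-1)
    M=g[key] if T is None else T@g[key]
    P=(p@M.T)[...,:3];P[z<=0]=np.nan;return P
def grab(n,name=None):
    from plant import env,viewer
    s=env.get_state();g=viewer.grab_frame(n)
    if n=="wrist":
        T=np.eye(4);T[:3,:3]=s["tcp_rot"];T[:3,3]=s["tcp_pos"];g["cam_to_world"]=T@g["hand_eye"]
    if name: cv2.imwrite(f"pics/{name}.png",g["frame"][:,:,::-1]);np.savez(f"pics/{name}.npz",**g)
    return g
def ortho(g,x0,x1,y0,y1,s=1000,zmax=.4):
    # top-down colour/height map; pixel row=(x1-x)*s, col=(y1-y)*s
    P=pts(g).reshape(-1,3);C=g["frame"].reshape(-1,3)
    return P,C
E
python3 - <<'E'
from h import *
g=np.load("pics/side0.npz");P=pts(g)
im=g["frame"][110:310,90:410,::-1];cv2.imwrite("pics/c1.png",cv2.resize(im,None,fx=2.5,fy=2.5,interpolation=cv2.INTER_CUBIC)[:600,:800])
for u,v in[(123,224),(135,264),(345,162),(238,224),(230,190),(160,303),(212,305),(421,202),(290,205)]:print(u,v,np.round(P[v,u],3))
E
```

```text
123 224 [ 0.454 -0.384  0.018]
135 264 [ 0.58  -0.372  0.018]
345 162 [0.446 0.28  0.002]
238 224 [ 0.576 -0.092  0.06 ]
230 190 [ 0.483 -0.085  0.083]
160 303 [ 0.702 -0.331  0.017]
212 305 [ 0.767 -0.21   0.074]
421 202 [0.648 0.428 0.007]
290 205 [0.547 0.064 0.026]
```

View pics/c1.png

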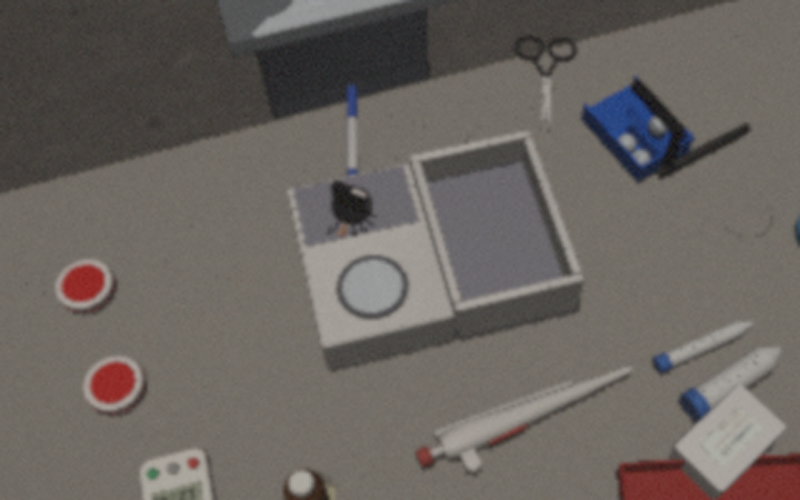

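Run:
```python
from h import *
for n in("side0","scene0"):
    g=np.load(f"pics/{n}.npz");P=pts(g);C=g["frame"].astype(int);X,Y,Z=np.moveaxis(P,-1,0)
    print(n)
    def rect(m,t):
        q=P[m][:,:2].astype(np.float32)
        if len(q)<8:print(t,len(q));return
        (c,s,a)=cv2.minAreaRect(q);print(t,len(q),np.round(c,4),np.round(s,4),round(a,1),"med",np.round(np.median(P[m],0),4))
    reg=(X>.38)&(X<.72)&(Y>-.2)&(Y<.2)
    rect(reg&(Z>.066)&(Z<.074),"rim")
    rect(reg&(Z>.054)&(Z<.062)&(Y<.05),"block")
    rs=(X>.36)&(X<.56)&(Y>.15)&(Y<.4)
    R,G,B=np.moveaxis(C,-1,0)
    rect(rs&(B>R+40)&(B>1.4*G)&(Z>.026)&(Z<.036),"scoop rim")
    rect(rs&(B>R+40)&(B>1.4*G)&(Z>-.01)&(Z<.05),"scoop")
    m=rs&(Z>.079)&(Z<.095);rect(m,"handle top")
    m=rs&(Z>.012)&(R+G+B>330)&(abs(R-B)<60);rect(m,"balls")
    for k,(a,b) in enumerate([(.454,-.384),(.58,-.372)]):
        m=(np.hypot(X-a,Y-b)<.06)&(Z>.013)&(Z<.022)
        q=P[m][:,:2].astype(np.float32);print("dish",len(q),cv2.minEnclosingCircle(q),np.median(q,0))
    # all red
    m=(R>130)&(G<60)&(B<60)&(Z>.01)&(Z<.03);print(np.round(P[m][::60],3).tolist()[:25])
```

```text
side0
rim 833 [0.5394 0.0094] [0.2346 0.202 ] 86.8 med [0.5401 0.0377 0.0694]
block 3068 [ 0.5352 -0.0491] [0.2092 0.2013] 85.9 med [ 0.5451 -0.081   0.0585]
scoop rim 66 [0.4764 0.254 ] [0.1292 0.066 ] 53.9 med [0.4899 0.2451 0.0317]
scoop 448 [0.4511 0.2708] [0.1135 0.0805] 15.9 med [0.4302 0.2743 0.0072]
handle top 146 [0.4738 0.2765] [0.0848 0.0151] 14.8 med [0.4762 0.2764 0.0861]
balls 62 [0.478  0.2742] [0.0433 0.0572] 9.6 med [0.4741 0.2565 0.0254]
dish 346 ((0.4515171945095062, -0.3831125497817993), 0.0313766710460186) [ 0.45310324 -0.38337618]
dish 392 ((0.5767862796783447, -0.3735864758491516), 0.030882511287927628) [ 0.5778717 -0.3728722]
[[0.429, -0.386, 0.015], [0.442, -0.398, 0.017], [0.456, -0.397, 0.018], [0.566, -0.364, 0.019], [0.579, -0.359, 0.017], [0.59, -0.365, 0.02]]
scene0
rim 520 [0.5389 0.0166] [0.2308 0.2033] 85.9 med [0.5153 0.0527 0.07  ]
block 925 [ 0.5335 -0.0518] [0.2062 0.2015] 86.7 med [ 0.534  -0.0663  0.0594]
scoop rim 193 [0.4512 0.2729] [0.1133 0.0857] 14.8 med [0.4613 0.2982 0.0307]
scoop 897 [0.4524 0.2734] [0.1191 0.0866] 15.6 med [0.4442 0.2692 0.015 ]
handle top 156 [0.4703 0.2793] [0.0822 0.0178] 11.9 med [0.4692 0.2805 0.0866]
balls 209 [0.4488 0.3072] [0.1284 0.1514] 14.1 med [0.482  0.2637 0.0241]
dish 100 ((0.4509080648422241, -0.38291358947753906), 0.03283630311489105) [ 0.44863668 -0.37535405]
dish 87 ((0.5733432173728943, -0.3719693422317505), 0.03544675558805466) [ 0.5771553 -0.3686502]
[[0.587, -0.385, 0.017], [0.833, 0.087, 0.026]]
```

jog_arm([
  [0,0,0,0.129],
  [0,0,0,0.129],
  [0,0,0,0.129],
  [26,-56,-12,0],
  [26,-56,-12,0],
  [26,-56,-12,0],
  [26,-56,-12,0],
  [26,-56,-12,0],
  [26,-56,-12,0],
  [26,-56,-12,0],
  [26,-56,-12,0],
  [26,-56,-12,0],
  [26,-56,-12,0],
  [20,-40,-5,0],
  [0,0,0,0],
  [0,0,0,0],
])

```text
time_s: 2.1
tcp_pos: [0.5327, -0.0296, 0.3463]
tcp_rot: [[1.0, -0.001, -0.001], [-0.001, -1.0, -0.001], [-0.001, 0.001, -1.0]]
ft_force: [0.5, -1.2, -0.4]
gripper_width: 0.0879
finger_force: 0.0
```

Run:
```python
from h import *
from plant import env
s=env.get_state();print(s["time_s"],s["tcp_pos"],s["tcp_rot"].round(3).tolist(),s["joint_pos"].round(1))
grab("wrist","w1")
```

```text
2.1 [ 0.5326606  -0.02960804  0.34633004] [[1.0, -0.001, -0.001], [-0.001, -1.0, -0.001], [-0.001, 0.001, -1.0]] [ 11.3   9.4 -17.   98.    2.9  73.1 -96.3]
```

View pics/w1.png

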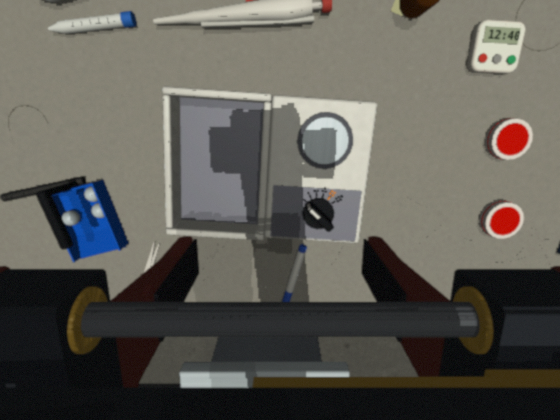

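Run:
```python
from h import *
g=np.load("pics/w1.npz");P=pts(g);C=g["frame"].astype(int);X,Y,Z=np.moveaxis(P,-1,0);R,G,B=np.moveaxis(C,-1,0)
v,u=np.mgrid[:420,:560]
def rect(m,t):
    m=cv2.morphologyEx(m.astype(np.uint8),cv2.MORPH_OPEN,np.ones((2,2)))>0
    q=P[m][:,:2].astype(np.float32);(c,s,a)=cv2.minAreaRect(q);print(t,len(q),np.round(c,4),np.round(s,4),round(a,1),"med",np.round(np.median(P[m],0),4))
reg=(v<243)&(X>.4)&(X<.7)&(abs(Y)<.2)
rect(reg&(Z>.05)&(Z<.075),"bath")
rect(reg&(Z>.065)&(Z<.075),"rim")
# bath fit: minimise extents
q=P[reg&(Z>.052)&(Z<.074)][:,:2]
for a in np.radians([-5,-4,-3.5,-3,-2]):
    ex=np.array([np.cos(a),np.sin(a)]);ey=np.array([-ex[1],ex[0]])
    px,py=q@ex,q@ey;l=np.percentile(px,[.3,99.7]);k=np.percentile(py,[.3,99.7]);c=ex*l.mean()+ey*k.mean();print(np.degrees(a),np.ptp(l).round(4),np.ptp(k).round(4),c.round(4))
rs=(Y>.15)&(X<.56)&(X>.36)&(u<140)&(v>150)&(v<275)
rect(rs&(B>R+40)&(B>1.4*G)&(Z<.05),"scoop");rect(rs&(B>R+40)&(B>1.4*G)&(Z>.027)&(Z<.036),"scooprim")
rect(rs&(Z>.079)&(Z<.092),"handle")
for p in[(15,193),(30,190),(60,185),(80,181)]:print(p,P[p[1],p[0]].round(3))
for a,b in[(.4535,-.383),(.578,-.373)]:
    m=(np.hypot(X-a,Y-b)<.05)&(Z>.013)&(Z<.022);q=P[m][:,:2].astype(np.float32);c,r=cv2.minEnclosingCircle(q);print("dish",np.round(c,4),r,((q.max(0)+q.min(0))/2).round(4))
m=(np.hypot(X-.576,Y+.09)<.06)&(R+G+B<330)&(Z>.05)&(Z<.065)&(v<175);q=P[m][:,:2].astype(np.float32);print("plate",len(q),cv2.minEnclosingCircle(q),np.median(q,0))
cv2.imwrite("pics/c2.png",cv2.resize(g["frame"][165:245,270:370,::-1],None,fx=6,fy=6,interpolation=cv2.INTER_CUBIC))
```

```text
bath 18276 [ 0.5233 -0.0096] [0.3142 0.2308] 86.0 med [nan nan nan]
rim 4080 [0.5072 0.0116] [0.248  0.2263] 78.8 med [nan nan nan]
-5.0 0.2005 0.2783 [ 0.5364 -0.0111]
-4.0 0.1983 0.2775 [ 0.5363 -0.0111]
-3.5 0.1983 0.2775 [ 0.5364 -0.0112]
-3.0000000000000004 0.1992 0.2777 [ 0.5364 -0.0112]
-2.0 0.2021 0.2792 [ 0.5366 -0.0113]
scoop 3187 [nan nan] [0. 0.] 0.0 med [nan nan nan]
scooprim 357 [0.4412 0.2834] [0.118 0.103] 14.6 med [nan nan nan]
handle 789 [0.4426 0.2872] [0.0505 0.1286] 67.2 med [nan nan nan]
(15, 193) [0.494 0.381 0.015]
(30, 190) [0.498 0.358 0.013]
(60, 185) [0.512 0.288 0.046]
(80, 181) [0.513 0.277 0.015]
dish [ 0.449  -0.3802] 0.0309909600764513 [ 0.4501 -0.3806]
dish [ 0.5763 -0.37  ] 0.03064051643013954 [ 0.5753 -0.3701]
plate 1318 ((0.5735549926757812, -0.07613002508878708), 0.04956718161702156) [ 0.5595738  -0.06335822]
```

View pics/c2.png

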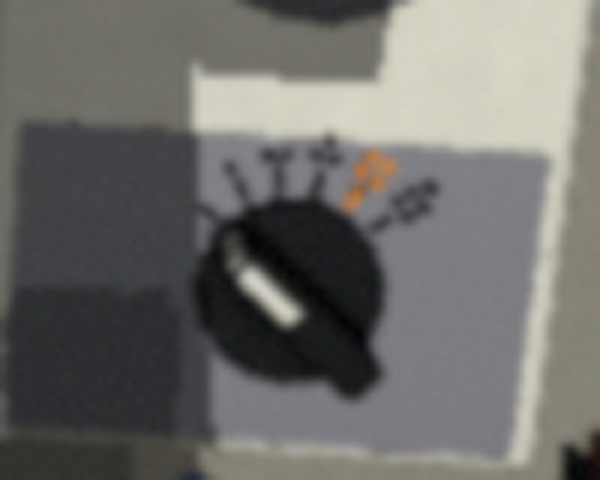

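jog_arm([
  [-11,-51,28,0],
  [-11,-51,28,0],
  [-11,-51,28,0],
  [-11,-51,28,0],
  [-11,-51,28,0],
  [-11,-51,28,0],
  [0,0,0,-0.127],
  [0,0,0,-0.127],
  [0,0,25,0],
  [0,0,25,0],
  [0,0,25,0],
  [0,0,25,0],
  [0,0,17,0],
  [0,0,0,0],
  [0,0,0,0],
])

```text
time_s: 4.03
tcp_pos: [0.4678, 0.2773, 0.0626]
tcp_rot: [[0.968, 0.25, 0.001], [0.25, -0.968, 0.0], [0.001, -0.0, -1.0]]
ft_force: [-0.3, 1.1, 0.0]
gripper_width: 0.0879
finger_force: 0.0
```

jog_arm([
  [0,0,0,0],
  [0,0,0,0],
  [0,0,0,0],
  [0,0,0,0],
  [0,0,0,0],
  [0,0,0,0],
], grip=-1)

```text
time_s: 4.78
tcp_pos: [0.4672, 0.2772, 0.0619]
tcp_rot: [[0.968, 0.251, -0.0], [0.251, -0.968, -0.0], [-0.0, 0.0, -1.0]]
ft_force: [-0.8, 0.6, -0.5]
gripper_width: 0.0312
finger_force: 0.0
```

jog_arm([
  [0,0,0,0],
  [0,0,0,0],
  [0,0,0,0],
  [0,0,0,0],
  [0,0,0,0],
])

```text
time_s: 5.4
tcp_pos: [0.4672, 0.2772, 0.0618]
tcp_rot: [[0.968, 0.251, -0.0], [0.251, -0.968, -0.0], [-0.0, 0.0, -1.0]]
ft_force: [0.1, 0.2, -0.2]
gripper_width: 0.0136
finger_force: 30.0
```

jog_arm([
  [0,0,-5,0],
  [0,0,-10,0],
  [0,0,-15,0],
  [0,0,-20,0],
  [0,0,-25,0],
  [0,0,-25,0],
  [0,0,-15,0],
  [0,0,-5,0],
  [0,0,0,0],
  [0,0,0,0],
])

```text
time_s: 6.65
tcp_pos: [0.4667, 0.2769, 0.181]
tcp_rot: [[0.968, 0.251, -0.001], [0.251, -0.968, -0.001], [-0.002, 0.001, -1.0]]
ft_force: [-0.5, -0.0, -1.2]
gripper_width: 0.0137
finger_force: 30.0
```

Run:
```python
from h import *
from plant import env
s=env.get_state();print(s["time_s"],s["tcp_pos"],s["gripper_width"],s["finger_force"],s["ft_force"])
g=grab("scene","s2");cv2.imwrite("pics/c3.png",cv2.resize(g["frame"][200:340,200:400,::-1],None,fx=4,fy=4,interpolation=cv2.INTER_CUBIC))
```

```text
6.65 [0.46672702 0.27687351 0.18101005] 0.013719544974395287 29.997772872447968 [-0.49518529 -0.00996797 -1.15144282]
```

View pics/c3.png

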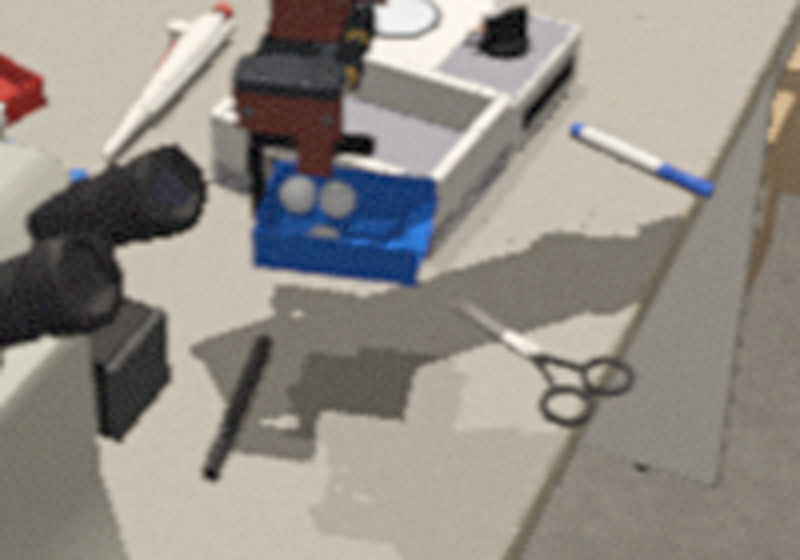

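jog_arm([
  [0,0,0,0.05],
  [0,0,0,0.1],
  [0,0,0,0.1],
  [0,0,0,0.069],
  [5,8,0,0],
  [10,15,0,0],
  [15,22,0,0],
  [15,22,0,0],
  [15,22,0,0],
  [15,22,0,0],
  [15,22,0,0],
  [15,22,0,0],
  [15,22,0,0],
  [13,18,0,0],
  [8,12,0,0],
  [4,6,0,0],
  [0,0,0,0],
  [0,0,0,0],
  [0,0,0,0],
])

```text
time_s: 9.07
tcp_pos: [0.5977, 0.0562, 0.182]
tcp_rot: [[0.998, -0.064, -0.0], [-0.064, -0.998, 0.0], [-0.0, -0.0, -1.0]]
ft_force: [-0.6, 0.2, -1.1]
gripper_width: 0.0134
finger_force: 30.0
```

```bash
cat >> h.py <<'E'
A=np.radians(-3.75);RB=np.array([[np.cos(A),-np.sin(A)],[np.sin(A),np.cos(A)]]);CB=np.array([.5364,-.0112])
def bath(p): return (np.asarray(p)[...,:2]-CB)@RB
def st():
    from plant import env
    s=env.get_state();r=s["tcp_rot"];print("t",s["time_s"].round(2),"tcp",s["tcp_pos"].round(4),"yaw",np.degrees(np.arctan2(r[1,0],r[0,0])).round(2),"bath",bath(s["tcp_pos"]).round(4),"w",s["gripper_width"].round(4),"F",s["ft_force"].round(1),"q",s["joint_pos"].round(0));return s
E
python3 - <<'E'
from h import *
st();g=grab("scene","s3");P=pts(g);X,Y,Z=np.moveaxis(P,-1,0);R,G,B=np.moveaxis(g["frame"].astype(int),-1,0)
m=(B>R+40)&(B>1.4*G)&(X>.45)&(X<.75)&(Y>0)&(Y<.15)&(Z>.08)&(Z<.2)
q=np.c_[bath(P[m]),P[m][:,2]];print(len(q),np.percentile(q,[1,50,99],axis=0).round(4))
E
```

```text
Traceback (most recent call last):
  File "h.py", line 22, in st
    s=env.get_state();r=s["tcp_rot"];print("t",s["time_s"].round(2),"tcp",s["tcp_pos"].round(4),"yaw",np.degrees(np.arctan2(r[1,0],r[0,0])).round(2),"bath",bath(s["tcp_pos"]).round(4),"w",s["gripper_width"].round(4),"F",s["ft_force"].round(1),"q",s["joint_pos"].round(0));return s
                                               ^^^^^^^^^^^^^^^^^
AttributeError: 'float' object has no attribute 'round'
```

```bash
sed -i 's/s\["time_s"\].round(2)/round(float(s["time_s"]),2)/;s/s\["gripper_width"\].round(4)/round(float(s["gripper_width"]),4)/' h.py
python3 - <<'E'
from h import *
st();g=grab("scene","s3");P=pts(g);X,Y,Z=np.moveaxis(P,-1,0);R,G,B=np.moveaxis(g["frame"].astype(int),-1,0)
m=(B>R+40)&(B>1.4*G)&(X>.45)&(X<.75)&(Y>0)&(Y<.15)&(Z>.08)&(Z<.2)
q=np.c_[bath(P[m]),P[m][:,2]];print(len(q),np.percentile(q,[1,50,99],axis=0).round(4))
E
```

```text
t 9.07 tcp [0.5977 0.0562 0.182 ] yaw -3.66 bath [0.0568 0.0713] w 0.0134 F [-0.6  0.2 -1.1] q [   5.   24.  -21.  101.   10.   57. -114.]
570 [[-0.0161  0.0298  0.1226]
 [ 0.0311  0.0713  0.137 ]
 [ 0.0944  0.1143  0.1549]]
```

jog_arm([
  [0,0,5,0],
  [0,0,10,0],
  [0,0,10,0],
  [0,0,10,0],
  [0,0,6,0],
  [0,0,4,0],
  [0,0,2,0],
  [0,0,0,0],
  [0,0,0,0],
])

```text
time_s: 10.25
tcp_pos: [0.5983, 0.0553, 0.1352]
tcp_rot: [[0.998, -0.065, 0.001], [-0.065, -0.998, 0.0], [0.001, -0.0, -1.0]]
ft_force: [-0.1, -0.1, -1.0]
gripper_width: 0.0138
finger_force: 30.0
```

jog_arm([
  [0,0,2,0],
  [0,0,2,0],
  [0,0,2,0],
  [0,0,2,0],
  [0,0,0,0],
  [0,0,0,0],
])

```text
time_s: 11.0
tcp_pos: [0.5982, 0.0557, 0.1313]
tcp_rot: [[0.998, -0.065, 0.001], [-0.065, -0.998, -0.001], [0.001, 0.001, -1.0]]
ft_force: [-14.4, -1.8, 30.8]
gripper_width: 0.0138
finger_force: 30.0
```

```bash
cat > tilt.py <<'E'
from h import *
import sys
st();g=grab("scene",sys.argv[1]);P=pts(g);X,Y,Z=np.moveaxis(P,-1,0);R,G,B=np.moveaxis(g["frame"].astype(int),-1,0)
m=(B>R+40)&(B>1.4*G)&(X>.35)&(X<.75)&(Y>0)&(Y<.35)&(Z>.0)&(Z<.25)
q=np.c_[bath(P[m]),P[m][:,2]]
# left outer side wall (largest y): slope of its edge outline in x-z
w=q[q[:,1]>np.percentile(q[:,1],99)-.012];xz=(w[:,[0,2]]*1000).astype(np.float32);print(len(w),cv2.minAreaRect(xz),np.percentile(q,[1,99],axis=0).round(3).tolist())
E
python3 tilt.py s4
```

```text
t 11.0 tcp [0.5982 0.0557 0.1313] yaw -3.74 bath [0.0573 0.0707] w 0.0138 F [-14.4  -1.8  30.8] q [   4.   27.  -20.  103.   12.   51. -115.]
246 ((90.20642852783203, 73.08534240722656), (54.6295280456543, 217.03408813476562), 74.58251953125) [[-0.016, 0.027, 0.027], [0.096, 0.114, 0.104]]
```

jog_arm([
  [0,0,-4,0],
  [0,0,-4,0],
  [6,0,0,0],
  [6,0,0,0],
  [6,0,0,0],
  [0,0,2,0],
  [0,0,2.5,0],
  [0,0,0,0],
  [0,0,0,0],
])

```text
time_s: 12.18
tcp_pos: [0.6162, 0.0542, 0.1315]
tcp_rot: [[0.998, -0.065, 0.001], [-0.065, -0.998, -0.0], [0.001, 0.0, -1.0]]
ft_force: [-2.7, -1.1, 6.8]
gripper_width: 0.0135
finger_force: 30.0
```

jog_arm([
  [-2,0,0.4,0],
  [-3,0,0.7,0],
  [-3,0,0.8,0],
  [-3,0,0.9,0],
  [-3,0,1,0],
])

```text
time_s: 12.8
tcp_pos: [0.6033, 0.0551, 0.1277]
tcp_rot: [[0.998, -0.065, 0.003], [-0.065, -0.998, 0.0], [0.003, -0.0, -1.0]]
ft_force: [1.4, -0.2, 5.5]
gripper_width: 0.0134
finger_force: 30.0
```

```bash
python3 tilt.py s5; python3 -c "
import cv2
i=cv2.imread('pics/s5.png')[150:290,210:370];cv2.imwrite('pics/c5.png',cv2.resize(i,None,fx=4,fy=4,interpolation=cv2.INTER_CUBIC))"
```

```text
t 12.8 tcp [0.6033 0.0551 0.1277] yaw -3.75 bath [0.0624 0.0705] w 0.0134 F [ 1.4 -0.2  5.5] q [   4.   28.  -20.  103.   12.   51. -115.]
241 ((98.68231964111328, 74.1622085571289), (66.15068817138672, 199.06744384765625), 77.19013977050781) [[-0.0, 0.029, 0.062], [0.111, 0.114, 0.105]]
```

View pics/c5.png

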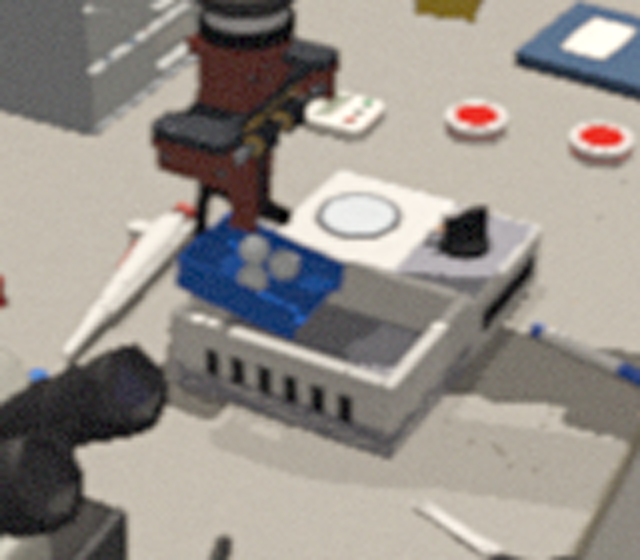

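jog_arm([
  [-3,0,1.3,0],
  [-3,0,1.4,0],
  [-3,0,1.6,0],
  [-3,0,1.8,0],
  [-3,0,2,0],
  [-3,0,2.1,0],
  [-3,0,2.2,0],
  [-3,0,2.4,0],
  [-3,0,2.7,0],
  [-3,0,2.8,0],
  [0,0,0,0],
  [0,0,0,0],
  [0,0,0,0],
])

```text
time_s: 14.48
tcp_pos: [0.5744, 0.0572, 0.109]
tcp_rot: [[0.998, -0.065, 0.005], [-0.065, -0.998, 0.0], [0.005, -0.001, -1.0]]
ft_force: [-1.3, -1.7, 15.8]
gripper_width: 0.0137
finger_force: 30.0
```

```bash
python3 tilt.py s6; python3 -c "
import cv2
i=cv2.imread('pics/s6.png')[150:290,210:370];cv2.imwrite('pics/c6.png',cv2.resize(i,None,fx=4,fy=4,interpolation=cv2.INTER_CUBIC))"
```

```text
t 14.47 tcp [0.5744 0.0572 0.109 ] yaw -3.75 bath [0.0334 0.0707] w 0.0137 F [-1.3 -1.7 15.8] q [   4.   27.  -20.  108.   12.   47. -117.]
156 ((107.07220458984375, 68.23599243164062), (64.40351867675781, 183.5554962158203), 77.00616455078125) [[0.007, 0.029, 0.026], [0.107, 0.113, 0.11]]
```

View pics/c6.png

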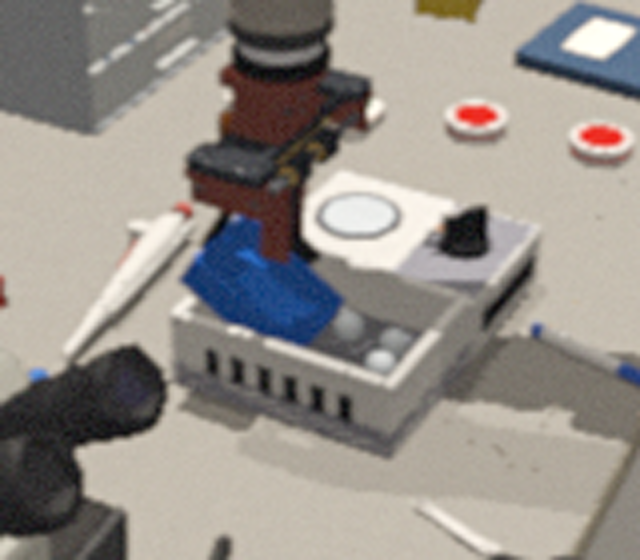

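jog_arm([
  [0,0,-8,0],
  [0,0,-15,0],
  [0,0,-20,0],
  [0,0,-20,0],
  [0,0,-20,0],
  [0,0,-10,0],
  [0,0,0,0],
])

```text
time_s: 15.4
tcp_pos: [0.5722, 0.0571, 0.1998]
tcp_rot: [[0.998, -0.065, 0.001], [-0.065, -0.998, 0.0], [0.001, -0.0, -1.0]]
ft_force: [-1.2, 0.6, -1.1]
gripper_width: 0.0136
finger_force: 30.0
```

```bash
python3 tilt.py s7
python3 - <<'E'
from h import *
g=np.load("pics/side0.npz");P=pts(g)
for p in[(310,152),(307,163),(310,130),(345,130),(350,115),(330,185),(360,175),(388,161)]:print(p,P[p[1],p[0]].round(3))
E
```

```text
t 15.4 tcp [0.5722 0.0571 0.1998] yaw -3.73 bath [0.0313 0.0705] w 0.0136 F [-1.2  0.6 -1.1] q [   5.   21.  -22.  103.    9.   57. -114.]
245 ((90.43599700927734, 84.44976806640625), (107.33422088623047, 208.67543029785156), 29.203508377075195) [[0.003, 0.028, 0.127], [0.103, 0.113, 0.199]]
(310, 152) [0.376 0.193 0.001]
(307, 163) [ 0.41   0.17  -0.002]
(310, 130) [0.297 0.224 0.005]
(345, 130) [0.329 0.332 0.   ]
(350, 115) [-0.44   0.858 -0.904]
(330, 185) [ 0.505  0.206 -0.003]
(360, 175) [0.51  0.298 0.012]
(388, 161) [0.488 0.402 0.009]
```

jog_arm([
  [-14,-16,0,0],
  [-29,-32,0,0],
  [-29,-32,0,0],
  [-29,-32,0,0],
  [-29,-32,0,0],
  [-29,-34,0,0],
  [-13,-16,0,0],
  [0,0,0,-0.106],
  [0,0,0,-0.106],
  [0,0,0,-0.106],
  [0,0,25,0],
  [0,0,30,0],
  [0,0,30,0],
  [0,0,20,0],
  [0,0,10,0],
  [0,0,0,0],
  [0,0,0,0],
])

```text
time_s: 17.58
tcp_pos: [0.4127, 0.2622, 0.0846]
tcp_rot: [[0.968, 0.251, 0.0], [0.251, -0.968, 0.0], [0.0, -0.0, -1.0]]
ft_force: [0.5, -0.6, -0.6]
gripper_width: 0.0139
finger_force: 30.0
```

```bash
python3 tilt.py s8; python3 -c "
import cv2
i=cv2.imread('pics/s8.png')[190:330,210:370];cv2.imwrite('pics/c8.png',cv2.resize(i,None,fx=4,fy=4,interpolation=cv2.INTER_CUBIC))"
```

```text
t 17.57 tcp [0.4127 0.2622 0.0846] yaw 14.52 bath [-0.1413  0.2647] w 0.0139 F [ 0.5 -0.6 -0.6] q [ -15.   24.  -29.  119.   18.   41. -132.]
147 ((-113.9063720703125, 58.599021911621094), (59.591556549072266, 34.52293395996094), 28.39635467529297) [[-0.18, 0.219, 0.011], [-0.073, 0.322, 0.083]]
```

View pics/c8.png

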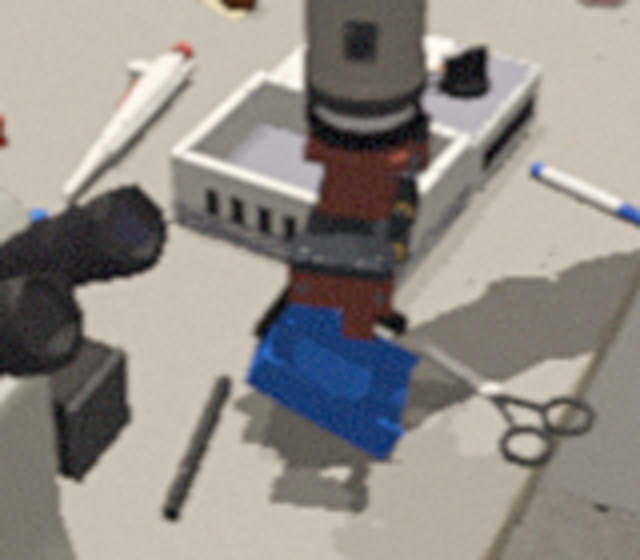

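jog_arm([
  [0,0,5,0],
  [0,0,4,0],
  [0,0,3,0],
  [0,0,1.5,0],
  [3,0,0.8,0],
  [4,0,1,0],
  [4,0,1,0],
  [4,0,1.2,0],
  [4,0,1.2,0],
  [4,0,1.2,0],
  [4,0,1.2,0],
  [4,0,1,0],
  [4,0,1,0],
  [4,0,1,0],
  [3,0,1,0],
  [0,0,0,0],
  [0,0,0,0],
])

```text
time_s: 19.75
tcp_pos: [0.4535, 0.2722, 0.059]
tcp_rot: [[0.968, 0.25, -0.0], [0.25, -0.968, -0.0], [-0.0, 0.0, -1.0]]
ft_force: [-0.3, -0.6, 0.7]
gripper_width: 0.0136
finger_force: 30.0
```

```bash
python3 tilt.py s9; python3 -c "
import cv2
i=cv2.imread('pics/s9.png')[190:330,210:370];cv2.imwrite('pics/c9.png',cv2.resize(i,None,fx=4,fy=4,interpolation=cv2.INTER_CUBIC))"
```

```text
t 19.75 tcp [0.4535 0.2722 0.059 ] yaw 14.49 bath [-0.1012  0.2773] w 0.0136 F [-0.3 -0.6  0.7] q [ -16.   29.  -27.  115.   20.   41. -131.]
132 ((-90.91280364990234, 23.876007080078125), (54.64466094970703, 35.73633575439453), 4.323004722595215) [[-0.169, 0.223, 0.004], [-0.047, 0.329, 0.041]]
```

View pics/c9.png

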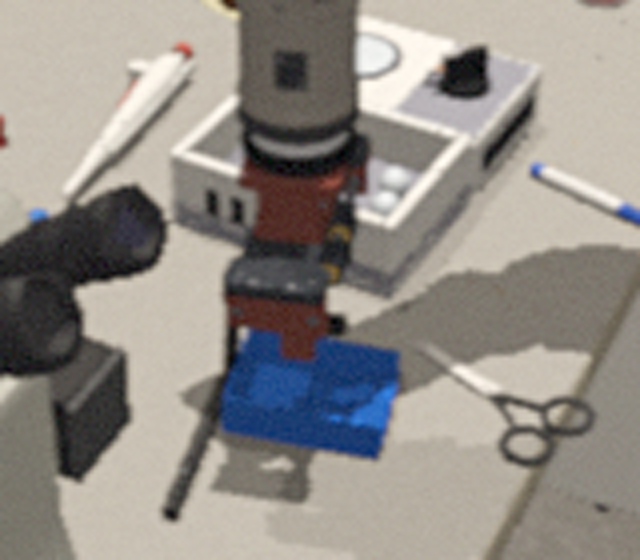

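jog_arm([
  [0,0,1.5,0],
  [0,0,0,0],
])

```text
time_s: 20.05
tcp_pos: [0.4546, 0.2725, 0.0581]
tcp_rot: [[0.968, 0.25, 0.002], [0.25, -0.968, 0.001], [0.002, -0.0, -1.0]]
ft_force: [0.9, -0.5, 3.8]
gripper_width: 0.0139
finger_force: 30.0
```

jog_arm([
  [0,0,0,0],
  [0,0,0,0],
  [0,0,0,0],
  [0,0,0,0],
  [0,0,0,0],
  [0,0,0,0],
  [0,0,0,0],
  [0,0,-20,0],
  [0,0,-40,0],
  [0,0,-50,0],
  [0,0,-30,0],
  [0,0,0,0],
], grip=1)

```text
time_s: 21.55
tcp_pos: [0.455, 0.2732, 0.2001]
tcp_rot: [[0.968, 0.25, 0.004], [0.25, -0.968, 0.002], [0.005, -0.001, -1.0]]
ft_force: [-0.2, -0.6, 0.3]
gripper_width: 0.0875
finger_force: 0.0
```

```bash
python3 tilt.py s10
python3 - <<'E'
from h import *
g=grab("side","s10b");P=pts(g);X,Y,Z=np.moveaxis(P,-1,0)
for a,b in[(.4535,-.383),(.578,-.373)]:
    m=(np.hypot(X-a,Y-b)<.09)&(Z>.013)&(Z<.022);q=P[m][:,:2].astype(np.float32);c,r=cv2.minEnclosingCircle(q);print("dish",len(q),np.round(c,4),r,((q.max(0)+q.min(0))/2).round(4))
E
```

```text
t 21.55 tcp [0.455  0.2732 0.2001] yaw 14.46 bath [-0.0998  0.2785] w 0.0875 F [-0.2 -0.6  0.3] q [ -11.   18.  -32.  109.   11.   56. -124.]
135 ((-88.62789916992188, 18.15485382080078), (33.30143356323242, 49.5948486328125), 86.70952606201172) [[-0.169, 0.223, 0.001], [-0.047, 0.328, 0.035]]
dish 344 [ 0.4505 -0.3825] 0.03130199387669563 [ 0.4501 -0.3835]
dish 391 [ 0.5766 -0.3719] 0.03098546899855137 [ 0.577  -0.3726]
```

jog_arm([
  [0,0,0,0.106],
  [0,0,0,0.106],
  [0,0,0,0.106],
  [13.6,53,0,0],
  [13.6,53,0,0],
  [13.6,53,0,0],
  [13.6,53,0,0],
  [13.6,53,0,0],
  [13.6,53,0,0],
  [13.6,53,0,0],
  [13.6,53,0,0],
  [13.6,53,0,0],
  [13.6,53,0,0],
  [13.6,53,0,0],
  [13.6,53,0,0],
  [0,0,0,0],
  [0,0,0,0],
  [0,0,0,0],
])

```text
time_s: 23.9
tcp_pos: [0.5753, -0.3707, 0.197]
tcp_rot: [[0.998, -0.063, -0.001], [-0.063, -0.998, 0.001], [-0.001, -0.001, -1.0]]
ft_force: [-0.4, 0.9, -0.7]
gripper_width: 0.0876
finger_force: 0.0
```

```bash
cat > dish.py <<'E'
from h import *
import sys
n=sys.argv[1];s=st();T=s["tcp_pos"]
for cam in ("side","scene","wrist"):
    g=grab(cam);P=pts(g);X,Y,Z=np.moveaxis(P,-1,0);R,G,B=np.moveaxis(g["frame"].astype(int),-1,0)
    m=((R>110)&(R>2.2*G)&(R>2.2*B)&(Z>.012)&(Z<.11)&(X>.4)&(X<.66)&(Y<-.03)&(Y>-.5)).astype(np.uint8)
    k,l,stt,_=cv2.connectedComponentsWithStats(m)
    for i in range(1,k):
        if stt[i,4]>25:
            q=P[l==i];mid=(q.max(0)+q.min(0))/2;c,r=cv2.minEnclosingCircle(q[:,:2].astype(np.float32));print(cam,stt[i,4],"mid",mid.round(4),"circ",np.round(c,4),round(r,4),"zmed",np.median(q[:,2]).round(4))
cv2.imwrite(f"pics/{n}.png",g["frame"][:,:,::-1])
E
python3 dish.py d1
```

```text
t 23.9 tcp [ 0.5753 -0.3707  0.197 ] yaw -3.58 bath [ 0.0624 -0.3562] w 0.0876 F [-0.4  0.9 -0.7] q [ 35.  30. -11.  88.   6.  62. -71.]
side 113 mid [ 0.4509 -0.3866  0.0183] circ [ 0.4509 -0.3833] 0.0222 zmed 0.0184
scene 31 mid [ 0.5757 -0.3742  0.0202] circ [ 0.5732 -0.3743] 0.0231 zmed 0.0193
scene 31 mid [ 0.4497 -0.3812  0.0187] circ [ 0.4515 -0.3812] 0.0191 zmed 0.019
wrist 954 mid [ 0.5757 -0.3708  0.0185] circ [ 0.5759 -0.3708] 0.0227 zmed 0.0187
wrist 839 mid [ 0.4556 -0.3816  0.019 ] circ [ 0.4504 -0.3819] 0.0228 zmed 0.0187
```

View pics/d1.png

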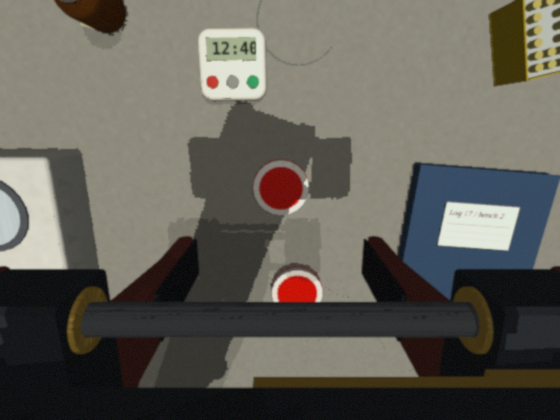

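jog_arm([
  [0,0,30,0],
  [0,0,35,0],
  [0,0,35,0],
  [0,0,35,0],
  [0,0,30,0],
  [0,0,18,0],
  [0,0,6,0],
  [0,0,3,0],
  [0,0,0,0],
  [0,0,0,0],
])

```text
time_s: 25.3
tcp_pos: [0.5757, -0.3734, 0.0067]
tcp_rot: [[0.998, -0.065, 0.001], [-0.065, -0.998, -0.001], [0.001, 0.001, -1.0]]
ft_force: [0.2, -0.2, 0.6]
gripper_width: 0.0877
finger_force: 0.0
```

jog_arm([
  [0,0,0,0],
  [0,0,0,0],
  [0,0,0,0],
  [0,0,0,0],
  [0,0,0,0],
  [0,0,0,0],
], grip=-1)

```text
time_s: 26.05
tcp_pos: [0.5752, -0.373, 0.0058]
tcp_rot: [[0.998, -0.065, 0.0], [-0.065, -0.998, -0.0], [0.0, 0.0, -1.0]]
ft_force: [-0.4, 0.2, 1.3]
gripper_width: 0.0593
finger_force: 30.0
```

jog_arm([
  [0,0,-20,0],
  [0,0,-40,0],
  [0,0,-40,0],
  [0,0,-20,0],
  [-1.5,-20,0,0],
  [-2.5,-43,0,0],
  [-3,-50,0,0],
  [-3,-50,0,0],
  [-3,-50,0,0],
  [-2.5,-43,0,0],
  [-2,-27.5,0,0],
  [0,0,0,0],
  [0,0,0,0],
  [0,0,0,0],
])

```text
time_s: 27.8
tcp_pos: [0.5757, -0.0905, 0.1252]
tcp_rot: [[0.998, -0.067, -0.001], [-0.067, -0.998, -0.001], [-0.001, 0.001, -1.0]]
ft_force: [-0.3, -0.3, -0.0]
gripper_width: 0.0595
finger_force: 30.0
```

Run:
```python
from h import *
s=st();
g=grab("wrist","w5");P=pts(g);X,Y,Z=np.moveaxis(P,-1,0);R,G,B=np.moveaxis(g["frame"].astype(int),-1,0)
m=(Z>.11)&(Z<.15)&(R>110)&(R>2.2*G)&(np.hypot(X-.576,Y+.089)<.06);q=P[m]
if len(q):print("held",len(q),((q.max(0)+q.min(0))/2).round(4))
for cam in("side","scene"):
    g=grab(cam,cam+"5");P=pts(g);X,Y,Z=np.moveaxis(P,-1,0)
    q=P[(X>.4)&(X<.7)&(Y>-.2)&(Y<.17)&(Z>.064)&(Z<.074)];b=bath(q);
    print(cam,len(q),np.percentile(b,[.5,2,98,99.5],axis=0).round(4).tolist())
# plate dark ring in initial side image
g=np.load("pics/side0.npz");P=pts(g);I=g["frame"].astype(int).sum(-1);X,Y,Z=np.moveaxis(P,-1,0)
m=(np.hypot(X-.5764,Y+.089)<.046)&(Z>.055)&(Z<.066)&(I<300);q=P[m][:,:2].astype(np.float32);print("ring side",len(q),cv2.fitEllipse(q),((q.max(0)+q.min(0))/2))
g=np.load("pics/w1.npz");P=pts(g);I=g["frame"].astype(int);X,Y,Z=np.moveaxis(P,-1,0)
m=(np.hypot(X-.5764,Y+.089)<.034)&(Z>.055)&(Z<.066)&(I[...,2]>I[...,0]+6)&(np.indices(X.shape)[0]<175);q=P[m][:,:2].astype(np.float32);print("disc w1",len(q),cv2.minEnclosingCircle(q),np.median(q,0))
```

```text
t 27.8 tcp [ 0.5757 -0.0905  0.1252] yaw -3.86 bath [ 0.0444 -0.0766] w 0.0595 F [-0.3 -0.3 -0. ] q [ 14.  26. -14. 106.   8.  49. -98.]
held 2154 [ 0.578  -0.0881  0.1379]
side 727 [[-0.0988, -0.098], [-0.096, -0.0778], [0.1011, 0.1363], [0.1016, 0.1373]]
scene 643 [[-0.1005, -0.1168], [-0.0993, -0.0888], [0.0979, 0.1403], [0.1004, 0.1412]]
ring side 102 ((0.576845109462738, -0.09080947935581207), (0.06883716583251953, 0.06946256011724472), 112.5735092163086) [ 0.5771253  -0.09066103]
disc w1 668 ((0.5759193301200867, -0.08799053728580475), 0.03211783617734909) [ 0.5900201  -0.10373373]
```

View pics/w5.png

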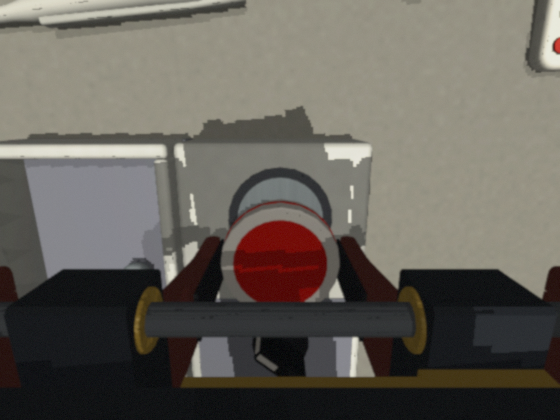

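jog_arm([
  [0,0,15,0],
  [0,0,18,0],
  [0,0,12,0],
  [0,0,6,0],
  [0,0,4,0],
  [0,0,2.5,0],
  [0,0,1,0],
  [0,0,0,0],
  [0,0,0,0],
])

```text
time_s: 29.08
tcp_pos: [0.5763, -0.089, 0.0675]
tcp_rot: [[0.998, -0.065, 0.0], [-0.065, -0.998, -0.0], [0.0, 0.0, -1.0]]
ft_force: [-0.4, 0.0, -0.1]
gripper_width: 0.059
finger_force: 30.0
```

jog_arm([
  [0,0,1.3,0],
  [0,0,0,0],
  [0,0,0,0],
])

```text
time_s: 29.45
tcp_pos: [0.5762, -0.089, 0.0659]
tcp_rot: [[0.998, -0.065, 0.0], [-0.065, -0.998, -0.0], [0.0, 0.0, -1.0]]
ft_force: [-0.6, 0.2, -0.4]
gripper_width: 0.059
finger_force: 30.0
```

jog_arm([
  [0,0,0,0],
  [0,0,0,0],
  [0,0,0,0],
  [0,0,0,0],
  [0,0,0,0],
  [0,0,-10,0],
  [0,0,-30,0],
  [0,0,-50,0],
  [0,0,-45,0],
  [0,0,0,0],
  [0,0,0,0],
], grip=1)

```text
time_s: 30.82
tcp_pos: [0.5758, -0.089, 0.2009]
tcp_rot: [[0.998, -0.065, -0.0], [-0.065, -0.998, -0.0], [-0.0, 0.0, -1.0]]
ft_force: [0.6, -0.3, -0.1]
gripper_width: 0.0874
finger_force: 0.0
```

```bash
python3 dish.py d2
```

```text
t 30.82 tcp [ 0.5758 -0.089   0.2009] yaw -3.73 bath [ 0.0444 -0.0751] w 0.0874 F [ 0.6 -0.3 -0.1] q [ 14.  21. -15. 103.   6.  57. -97.]
side 159 mid [ 0.4508 -0.3833  0.0176] circ [ 0.4514 -0.383 ] 0.0208 zmed 0.0182
scene 31 mid [ 0.4494 -0.3857  0.0195] circ [ 0.4503 -0.3858] 0.018 zmed 0.0189
scene 51 mid [ 0.5776 -0.0911  0.0798] circ [ 0.5774 -0.0911] 0.021 zmed 0.0793
wrist 193 mid [ 0.4671 -0.3814  0.0188] circ [ 0.4641 -0.3814] 0.0166 zmed 0.0186
```

jog_arm([
  [-17.6,50.2,0,0],
  [-17.6,50.2,0,0],
  [-17.6,50.2,0,0],
  [-17.6,50.2,0,0],
  [-17.6,50.2,0,0],
  [-17.6,50.2,0,0],
  [0,0,0,0],
  [0,0,0,0],
  [0,0,0,0],
])

```text
time_s: 32.1
tcp_pos: [0.4521, -0.3808, 0.2005]
tcp_rot: [[0.998, -0.062, -0.0], [-0.062, -0.998, 0.001], [-0.0, -0.001, -1.0]]
ft_force: [-1.0, 0.2, -0.5]
gripper_width: 0.0881
finger_force: 0.0
```

```bash
python3 dish.py d3
```

```text
t 32.1 tcp [ 0.4521 -0.3808  0.2005] yaw -3.57 bath [-0.06   -0.3743] w 0.0881 F [-1.   0.2 -0.5] q [ 40.  21.  -8. 102.   3.  57. -62.]
side 193 mid [ 0.6105 -0.1255  0.0773] circ [ 0.6106 -0.1248] 0.0212 zmed 0.0777
scene 34 mid [ 0.4493 -0.3867  0.0203] circ [ 0.4498 -0.3867] 0.0213 zmed 0.021
scene 37 mid [ 0.6085 -0.1243  0.0803] circ [ 0.6089 -0.1253] 0.0204 zmed 0.079
wrist 1347 mid [ 0.4503 -0.3816  0.0186] circ [ 0.4502 -0.3818] 0.0227 zmed 0.0186
```

jog_arm([
  [23.4,-44.2,0,0],
  [23.4,-44.2,0,0],
  [23.4,-44.2,0,0],
  [23.4,-44.2,0,0],
  [23.4,-44.2,0,0],
  [23.4,-44.2,0,0],
  [0,0,0,0],
  [0,0,0,0],
  [0,0,0,0],
])

```text
time_s: 33.38
tcp_pos: [0.6078, -0.1289, 0.2009]
tcp_rot: [[0.998, -0.067, -0.0], [-0.067, -0.998, -0.001], [-0.0, 0.001, -1.0]]
ft_force: [-0.0, -1.0, 0.6]
gripper_width: 0.088
finger_force: 0.0
```

```bash
python3 dish.py d4
```

```text
t 33.38 tcp [ 0.6078 -0.1289  0.2009] yaw -3.86 bath [ 0.079  -0.1128] w 0.088 F [-0.  -1.   0.6] q [ 16.  24. -13.  97.   6.  59. -93.]
side 161 mid [ 0.4498 -0.3834  0.0177] circ [ 0.4496 -0.383 ] 0.0218 zmed 0.0182
scene 31 mid [ 0.4483 -0.385   0.0192] circ [ 0.4483 -0.3849] 0.0181 zmed 0.0196
scene 44 mid [ 0.6099 -0.1266  0.0789] circ [ 0.6111 -0.1273] 0.0219 zmed 0.079
wrist 102 mid [ 0.6258 -0.1315  0.0772] circ [ 0.6245 -0.1315] 0.0143 zmed 0.0772
```

View pics/d4.png

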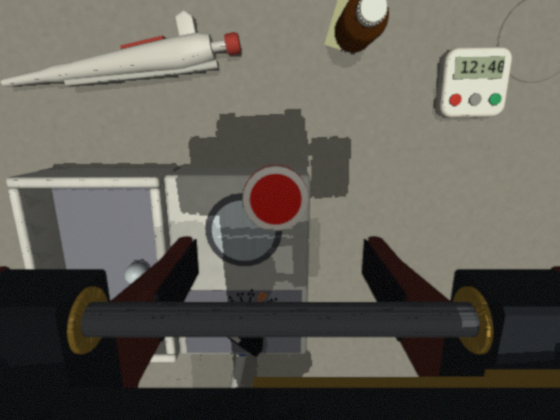

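jog_arm([
  [1,-2,25,0],
  [0,0,35,0],
  [0,0,35,0],
  [0,0,22,0],
  [0,0,10,0],
  [0,0,6,0],
  [0,0,0,0],
  [0,0,0,0],
  [0,0,0,0],
])

```text
time_s: 34.65
tcp_pos: [0.6101, -0.1253, 0.0686]
tcp_rot: [[0.998, -0.065, 0.001], [-0.065, -0.998, -0.0], [0.001, 0.0, -1.0]]
ft_force: [-0.1, 0.1, -0.3]
gripper_width: 0.0876
finger_force: 0.0
```

jog_arm([
  [0,0,0,0],
  [0,0,0,0],
  [0,0,0,0],
  [0,0,0,0],
  [0,0,0,0],
  [0,0,0,0],
], grip=-1)

```text
time_s: 35.4
tcp_pos: [0.6097, -0.1253, 0.0679]
tcp_rot: [[0.998, -0.065, -0.0], [-0.065, -0.998, -0.0], [-0.0, 0.0, -1.0]]
ft_force: [-1.0, -0.1, 0.4]
gripper_width: 0.0597
finger_force: 30.0
```

jog_arm([
  [0,0,-10,0],
  [0,0,-15,0],
  [-9,-8.5,0,0],
  [-9,-8.5,0,0],
  [-9,-8.5,0,0],
  [-8.6,-8.3,0,0],
  [0,0,0,0],
  [0,0,0,0],
])

```text
time_s: 36.4
tcp_pos: [0.5766, -0.0895, 0.093]
tcp_rot: [[0.998, -0.065, 0.0], [-0.065, -0.998, -0.0], [0.0, 0.0, -1.0]]
ft_force: [-0.4, 0.3, -0.4]
gripper_width: 0.0594
finger_force: 30.0
```

Run:
```python
from h import *
s=st()
for cam in("wrist","scene"):
    g=grab(cam);P=pts(g);X,Y,Z=np.moveaxis(P,-1,0);R,G,B=np.moveaxis(g["frame"].astype(int),-1,0)
    m=(Z>.06)&(Z<.15)&(R>80)&(R>2.2*G)&(R>2*B)&(np.hypot(X-.576,Y+.089)<.05)
    if cam=="wrist": m&=(np.indices(X.shape)[0]<300)
    q=P[m];q=q[abs(q[:,2]-np.median(q[:,2]))<.005]
    A=np.c_[q[:,:2]-q[:,:2].mean(0),np.ones(len(q))];c=np.linalg.lstsq(A,q[:,2],rcond=None)[0];print(cam,len(q),((q.max(0)+q.min(0))/2).round(4),"slopes",c[:2].round(3),"z",c[2].round(4))
```

```text
t 36.4 tcp [ 0.5766 -0.0895  0.093 ] yaw -3.75 bath [ 0.0452 -0.0755] w 0.0594 F [-0.4  0.3 -0.4] q [ 13.  28. -13. 108.   9.  45. -99.]
wrist 5961 [ 0.578  -0.0884  0.1029] slopes [-0.038  0.033] z 0.103
scene 32 [ 0.5702 -0.0915  0.1044] slopes [-0.095  0.029] z 0.1044
```

jog_arm([
  [-1,0,8,0],
  [0,0,8,0],
  [0,0,5,0],
  [0,0,3,0],
  [0,0,1.5,0],
  [0,0,0,0],
  [0,0,0,0],
])

```text
time_s: 37.38
tcp_pos: [0.5758, -0.089, 0.0687]
tcp_rot: [[0.998, -0.065, 0.001], [-0.065, -0.998, -0.0], [0.001, 0.0, -1.0]]
ft_force: [-3.1, 0.5, 10.9]
gripper_width: 0.0592
finger_force: 30.0
```

jog_arm([
  [0,0,0,0],
  [0,0,0,0],
  [0,0,0,0],
  [0,0,0,0],
  [0,0,0,0],
  [0,0,-10,0],
  [0,0,-30,0],
  [0,0,-50,0],
  [0,0,-45,0],
  [0,0,0,0],
  [0,0,0,0],
], grip=1)

```text
time_s: 38.75
tcp_pos: [0.575, -0.0892, 0.2024]
tcp_rot: [[0.998, -0.065, -0.0], [-0.065, -0.998, -0.0], [-0.0, 0.0, -1.0]]
ft_force: [0.2, -0.7, 0.3]
gripper_width: 0.0881
finger_force: 0.0
```

jog_arm([
  [-17.6,50.2,0,0],
  [-17.6,50.2,0,0],
  [-17.6,50.2,0,0],
  [-17.6,50.2,0,0],
  [-17.6,50.2,0,0],
  [-17.6,50.2,0,0],
  [0,0,0,0],
  [0,0,0,0],
  [0,0,0,0],
])

```text
time_s: 39.88
tcp_pos: [0.4512, -0.3809, 0.2018]
tcp_rot: [[0.998, -0.062, -0.0], [-0.062, -0.998, 0.001], [-0.001, -0.001, -1.0]]
ft_force: [0.3, 0.1, -0.6]
gripper_width: 0.0878
finger_force: 0.0
```

```bash
python3 dish.py d5
```

```text
t 39.88 tcp [ 0.4512 -0.3809  0.2018] yaw -3.57 bath [-0.0609 -0.3744] w 0.0878 F [ 0.3  0.1 -0.6] q [ 40.  21.  -7. 102.   3.  57. -62.]
side 179 mid [ 0.5758 -0.0887  0.0782] circ [ 0.5758 -0.0885] 0.0212 zmed 0.0783
scene 35 mid [ 0.4515 -0.3854  0.0193] circ [ 0.4515 -0.3852] 0.0199 zmed 0.0197
scene 48 mid [ 0.5741 -0.0884  0.0789] circ [ 0.5767 -0.0888] 0.0208 zmed 0.0795
wrist 1339 mid [ 0.4501 -0.3817  0.0189] circ [ 0.4499 -0.3817] 0.0227 zmed 0.0186
```

jog_arm([
  [0,0,30,0],
  [0,0,35,0],
  [0,0,35,0],
  [0,0,35,0],
  [0,0,32,0],
  [0,0,19,0],
  [0,0,7,0],
  [0,0,3,0],
  [0,0,0,0],
  [0,0,0,0],
])

```text
time_s: 41.28
tcp_pos: [0.4508, -0.3832, 0.0073]
tcp_rot: [[0.998, -0.065, 0.001], [-0.065, -0.998, -0.001], [0.001, 0.001, -1.0]]
ft_force: [0.1, 0.0, 0.3]
gripper_width: 0.0878
finger_force: 0.0
```

jog_arm([
  [0,0,0,0],
  [0,0,0,0],
  [0,0,0,0],
  [0,0,0,0],
  [0,0,0,0],
  [0,0,0,0],
], grip=-1)

```text
time_s: 42.02
tcp_pos: [0.4503, -0.3829, 0.0065]
tcp_rot: [[0.998, -0.065, 0.0], [-0.065, -0.998, -0.0], [0.0, 0.0, -1.0]]
ft_force: [-0.5, 0.5, 1.5]
gripper_width: 0.0592
finger_force: 30.0
```

jog_arm([
  [0,0,-20,0],
  [0,0,-40,0],
  [0,0,-45,0],
  [0,0,-25,0],
  [5,-15,0,0],
  [14,-40,0,0],
  [18,-50,0,0],
  [18,-50,0,0],
  [18,-50,0,0],
  [17,-48,0,0],
  [11,-33,0,0],
  [5.5,-15.5,0,0],
  [0,0,0,0],
  [0,0,0,0],
  [0,0,0,0],
])

```text
time_s: 43.9
tcp_pos: [0.5757, -0.0908, 0.1363]
tcp_rot: [[0.998, -0.068, -0.0], [-0.068, -0.998, -0.001], [-0.0, 0.001, -1.0]]
ft_force: [-0.2, 0.3, 0.1]
gripper_width: 0.0597
finger_force: 30.0
```

jog_arm([
  [0,0,12,0],
  [0,0,15,0],
  [0,0,10,0],
  [0,0,6,0],
  [0,0,4,0],
  [0,0,2,0],
  [0,0,0,0],
  [0,0,0,0],
])

```text
time_s: 44.9
tcp_pos: [0.5765, -0.0889, 0.0877]
tcp_rot: [[0.998, -0.065, 0.001], [-0.065, -0.998, -0.0], [0.001, 0.0, -1.0]]
ft_force: [-0.4, 1.1, 0.5]
gripper_width: 0.0595
finger_force: 30.0
```

```bash
python3 dish.py d6
```

```text
t 44.9 tcp [ 0.5765 -0.0889  0.0877] yaw -3.73 bath [ 0.0451 -0.0749] w 0.0595 F [-0.4  1.1  0.5] q [ 11.  28. -11. 108.   8.  44. -98.]
scene 32 mid [ 0.5717 -0.0925  0.0993] circ [ 0.5728 -0.0918] 0.0181 zmed 0.1002
wrist 1741 mid [ 0.5915 -0.0876  0.0996] circ [ 0.5864 -0.0876] 0.0207 zmed 0.0997
wrist 222 mid [ 0.5747 -0.0853  0.0997] circ [ 0.5751 -0.0853] 0.0206 zmed 0.0998
wrist 171 mid [ 0.5601 -0.1014  0.0997] circ [ 0.5597 -0.1016] 0.0054 zmed 0.0998
```

jog_arm([
  [0,0,1.5,0],
  [0,0,1.3,0],
  [0,0,0,0],
  [0,0,0,0],
])

```text
time_s: 45.55
tcp_pos: [0.5762, -0.0889, 0.0845]
tcp_rot: [[0.998, -0.065, -0.0], [-0.065, -0.998, 0.0], [-0.0, -0.0, -1.0]]
ft_force: [-0.0, 1.0, -0.1]
gripper_width: 0.0597
finger_force: 30.0
```

jog_arm([
  [0,0,0,0],
  [0,0,0,0],
  [0,0,0,0],
  [0,0,0,0],
  [0,0,0,0],
  [0,0,-10,0],
  [0,0,-30,0],
  [0,0,-50,0],
  [0,0,-30,0],
  [0,0,0,0],
  [0,0,0,0],
], grip=1)

```text
time_s: 46.92
tcp_pos: [0.5757, -0.0889, 0.2042]
tcp_rot: [[0.998, -0.065, -0.001], [-0.065, -0.998, -0.0], [-0.001, 0.0, -1.0]]
ft_force: [0.5, -0.6, -1.2]
gripper_width: 0.0875
finger_force: 0.0
```

```bash
python3 dish.py d7
```

```text
t 46.92 tcp [ 0.5757 -0.0889  0.2042] yaw -3.74 bath [ 0.0443 -0.0749] w 0.0875 F [ 0.5 -0.6 -1.2] q [ 12.  20. -12. 103.   5.  58. -96.]
scene 51 mid [ 0.5739 -0.0892  0.0981] circ [ 0.5746 -0.0904] 0.0195 zmed 0.0977
```

jog_arm([
  [-33,0,0,0],
  [-34,0,0,0],
  [-33.3,0,0,0],
  [0,0,0,0.1745],
  [0,0,0,0.1745],
  [0,0,0,0.1745],
  [0,0,0,0.1745],
  [0,0,0,0.1745],
  [0,0,0,0.1745],
  [0,0,0,0.1745],
  [0,0,0,0.1745],
  [0,0,0,0.1745],
  [0,0,0,0.1745],
  [0,0,0,0.1745],
  [0,0,0,0.1745],
  [0,0,0,0.1745],
  [0,0,0,0],
  [0,0,0,0],
  [0,0,0,0],
], grip=0)

```text
time_s: 49.45
tcp_pos: [0.4713, -0.0846, 0.1911]
tcp_rot: [[-0.483, -0.875, -0.037], [-0.876, 0.483, 0.014], [0.006, 0.039, -0.999]]
ft_force: [0.5, -0.3, -0.2]
gripper_width: 0.0439
finger_force: 0.0
```

```bash
python3 - <<'E'
from h import *
s=st()
for cam in("side","scene"):
    g=grab(cam,cam+"8");P=pts(g);X,Y,Z=np.moveaxis(P,-1,0);I=g["frame"].astype(int).sum(-1)
    m=(np.hypot(X-.4756,Y+.0824)<.045)&(Z>.085)&(Z<.1);q=P[m]
    if len(q)>5:print(cam,len(q),cv2.minAreaRect(q[:,:2].astype(np.float32)),np.median(q,0))
g=np.load("pics/side0.npz");P=pts(g);X,Y,Z=np.moveaxis(P,-1,0);q=P[(np.hypot(X-.4756,Y+.0824)<.045)&(Z>.088)&(Z<.1)];print(len(q),cv2.minAreaRect(q[:,:2].astype(np.float32)))
E
python3 dish.py d8
```

```text
t 49.45 tcp [ 0.4713 -0.0846  0.1911] yaw -118.87 bath [-0.0601 -0.0775] w 0.0439 F [ 0.5 -0.3 -0.2] q [ -53.   30.   76.  119.  -34.   61. -169.]
side 84 ((0.47610190510749817, -0.08479239046573639), (0.04286261275410652, 0.013283977285027504), 46.448123931884766) [ 0.47858799 -0.08609738  0.0936343 ]
scene 53 ((0.47720783948898315, -0.08034560829401016), (0.041168972849845886, 0.016828766092658043), 53.32810974121094) [ 0.47497475 -0.08092003  0.09397661]
72 ((0.4767967760562897, -0.08465924113988876), (0.04238688945770264, 0.012727810069918633), 44.562461853027344)
t 49.55 tcp [ 0.4714 -0.0847  0.1913] yaw -118.93 bath [-0.06   -0.0776] w 0.0444 F [-0.4 -0.7 -0.4] q [ -53.   30.   76.  119.  -34.   61. -169.]
side 112 mid [ 0.5825 -0.0887  0.0963] circ [ 0.5809 -0.0886] 0.0203 zmed 0.0964
scene 47 mid [ 0.5747 -0.0893  0.0972] circ [ 0.5756 -0.0893] 0.0196 zmed 0.097
wrist 1296 mid [ 0.5748 -0.0903  0.0962] circ [ 0.5753 -0.0881] 0.0229 zmed 0.0964
```

jog_arm([
  [0,0,0,-0.18],
  [0,0,0,-0.18],
  [0,0,0,-0.18],
  [0,0,0,-0.18],
  [0,0,0,-0.18],
  [0,0,0,-0.18],
  [0,0,0,-0.18],
  [0,0,0,-0.18],
  [0,0,0,-0.18],
  [0,0,0,-0.18],
  [0,0,0,-0.18],
  [0,0,0,-0.18],
  [0,0,0,-0.18],
  [0,0,0,-0.18],
  [0,0,0,-0.18],
  [0,0,0,-0.18],
  [0,0,0,0],
  [0,0,0,0],
])

```text
time_s: 51.95
tcp_pos: [0.4715, -0.0849, 0.1912]
tcp_rot: [[0.696, 0.717, -0.037], [0.717, -0.697, 0.011], [-0.018, -0.034, -0.999]]
ft_force: [1.1, -0.8, -0.3]
gripper_width: 0.044
finger_force: 0.0
```

Run:
```python
from h import *
s=st();print(s["tcp_rot"].round(4).tolist())
d=np.array([.4760,-.0830,.075])-s["tcp_pos"];print("tool-frame shift mm to dial",(s["tcp_rot"].T@d*1000).round(1))
```

```text
t 51.95 tcp [ 0.4715 -0.0849  0.1912] yaw 45.85 bath [-0.06   -0.0778] w 0.044 F [ 1.1 -0.8 -0.3] q [-27.  14.  35. 117. -10.  54. -30.]
[[0.6965, 0.7166, -0.0369], [0.7173, -0.6966, 0.0108], [-0.0179, -0.034, -0.9993]]
tool-frame shift mm to dial [  6.6   5.9 115.9]
```

jog_arm([
  [6.6,5.9,0,0],
  [0,0,15,0],
  [0,0,25,0],
  [0,0,30,0],
  [0,0,25,0],
  [0,0,15,0],
  [0,0,5.5,0],
  [0,0,0,0],
  [0,0,0,0],
])

```text
time_s: 53.08
tcp_pos: [0.4766, -0.083, 0.076]
tcp_rot: [[0.694, 0.719, -0.036], [0.72, -0.694, 0.011], [-0.017, -0.033, -0.999]]
ft_force: [0.1, 1.0, -0.8]
gripper_width: 0.0439
finger_force: 0.0
```

jog_arm([
  [0,0,0,0],
  [0,0,0,0],
  [0,0,0,0],
  [0,0,0,0],
  [0,0,0,0],
  [0,0,0,0],
], grip=-1)

```text
time_s: 53.82
tcp_pos: [0.4762, -0.0829, 0.0754]
tcp_rot: [[0.694, 0.719, -0.037], [0.72, -0.694, 0.011], [-0.018, -0.034, -0.999]]
ft_force: [-0.0, 0.0, 1.4]
gripper_width: 0.0116
finger_force: 29.9
```

jog_arm([
  [0,0,0,0.1],
  [0,0,0,0.1],
  [0,0,0,0.1],
  [0,0,0,0.1],
  [0,0,0,0.1],
  [0,0,0,0.1],
  [0,0,0,0.1],
  [0,0,0,0.1],
  [0,0,0,0.1],
  [0,0,0,0.1],
  [0,0,0,0.1],
  [0,0,0,0.1],
  [0,0,0,0.1],
  [0,0,0,0.1],
  [0,0,0,0],
  [0,0,0,0],
  [0,0,0,0],
])

```text
time_s: 55.95
tcp_pos: [0.4763, -0.0844, 0.0754]
tcp_rot: [[0.827, -0.562, -0.036], [-0.562, -0.827, 0.008], [-0.034, 0.013, -0.999]]
ft_force: [0.3, -5.1, -1.7]
gripper_width: 0.0118
finger_force: 30.0
```

```bash
python3 -c "
from h import *
s=st()"
```

```text
t 55.95 tcp [ 0.4763 -0.0844  0.0754] yaw -34.21 bath [-0.0552 -0.077 ] w 0.0118 F [ 0.3 -5.1 -1.7] q [-37.  32.  51. 123. -37.  44. -85.]
```

jog_arm([
  [0,0,0,0],
  [0,0,0,0],
  [0,0,0,0],
  [0,0,0,0],
  [0,0,-15,0],
  [0,0,-30,0],
  [0,0,-40,0],
  [0,0,-40,0],
  [0,0,-40,0],
  [0,0,-40,0],
  [0,0,0,0],
  [0,0,0,0],
], grip=0)

```text
time_s: 57.45
tcp_pos: [0.4832, -0.0848, 0.2799]
tcp_rot: [[0.827, -0.561, -0.038], [-0.561, -0.827, 0.011], [-0.038, 0.012, -0.999]]
ft_force: [1.0, 0.1, -0.8]
gripper_width: 0.0436
finger_force: 0.0
```

```bash
python3 dish.py f1
python3 - <<'E'
from h import *
g=grab("side","f2");P=pts(g);X,Y,Z=np.moveaxis(P,-1,0);q=P[(np.hypot(X-.4756,Y+.0824)<.045)&(Z>.088)&(Z<.1)];print(len(q),cv2.minAreaRect(q[:,:2].astype(np.float32)))
i=g["frame"][110:310,90:410,::-1];cv2.imwrite("pics/f3.png",cv2.resize(i,None,fx=2.5,fy=2.5,interpolation=cv2.INTER_CUBIC))
E
```

```text
t 57.45 tcp [ 0.4832 -0.0848  0.2799] yaw -34.18 bath [-0.0483 -0.077 ] w 0.0436 F [ 1.   0.1 -0.8] q [ -56.   16.   72.  111.  -16.   67. -102.]
side 142 mid [ 0.5793 -0.089   0.0969] circ [ 0.5774 -0.0896] 0.0211 zmed 0.0962
scene 49 mid [ 0.5731 -0.0863  0.0988] circ [ 0.5738 -0.084 ] 0.0209 zmed 0.098
wrist 1696 mid [ 0.5758 -0.0876  0.0965] circ [ 0.5755 -0.0873] 0.023 zmed 0.0965
66 ((0.47694700956344604, -0.08460283279418945), (0.011769713833928108, 0.04136255010962486), 55.91934585571289)
```

View pics/f3.png

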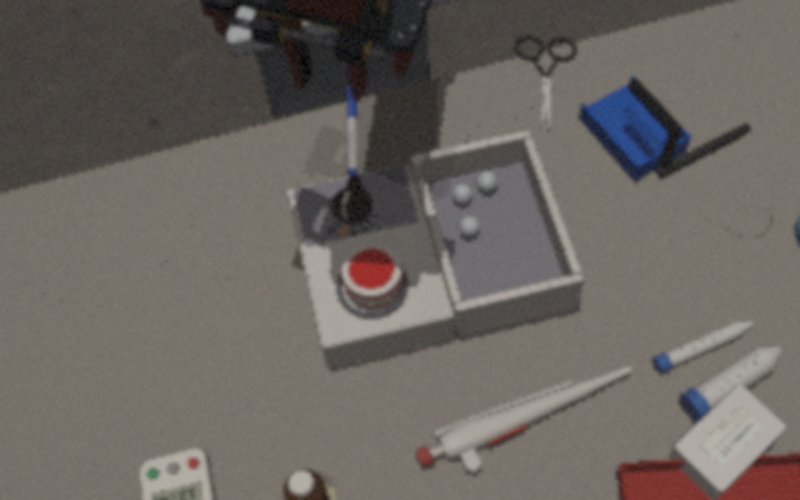

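```bash
python3 -c "
from plant import order
print(order.sign_off())"
```

```text
the job is handed in; nothing more can be done
None
```

The job is handed in after 57 s of the 210 s. The last pictures showed all three balls in the well, both dishes piled centred on the plate, the dial at 4 and the empty scoop upright on the bench. One dish was knocked aside partway and I put it back. The hand-in gave no verdict.

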